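# Unstack the toiletries onto their cork mats

## Task

The toiletries on the windowsill have been piled up. Take the pile apart from the top down - small dark pot, cream jar, square tin, then soap dish - and set each one gently down, without dropping it, centred on the cork mat cut to its own outline: pot on the small round mat, jar on the larger round one, tin squarely on the square one, soap dish lengthwise on the oblong one. Leave everything standing upright and let go of, and do not shift the comb or the mirror.

Things in the scene. Friction and masses are not known exactly. Their poses are not given: they have to be found in the camera images.
- pot: small lip-balm pot, upright cylinder 26 mm across and 18 mm high, amber with a flat black cap; starts on top of the jar, standing freely. Origin at the centre of its underside, z up
- jar: twist-cap cream jar, white upright cylinder 44 mm across and 34 mm high with a flat ribbed cap; starts on the tin, under the pot. Origin at the centre of its underside, z up
- tin: flat square bare-metal tin, 52 x 52 mm and 14 mm high, closed; starts on the soap dish, under the jar. Origin at the centre of its underside, x and y along its sides, z up
- soap_dish: closed yellow plastic soap dish with a flat flip lid that stays shut, 100 mm long (x) by 60 mm wide (y) by 30 mm high (a hinge knuckle and a finger tab stick out 4 mm at the short ends); lowest in the pile, stands on the sill (z = 0). Origin at the centre of its underside, z up. Nothing in the pile is fastened; each of the four weighs under 0.2 kg
- mat_oblong: oblong cork mat fixed on the sill, 124 mm (x) by 84 mm (y), 4 mm thick; the soap dish's place, long sides along long sides (either way round). Origin at the centre of its underside, on the sill
- mat_square: square cork mat fixed on the sill, 76 x 76 mm, 4 mm thick; the tin's place, sides parallel (any quarter turn). Origin at the centre of its underside, x and y along its sides
- mat_big_round: larger round cork mat fixed on the sill, 72 mm across, 4 mm thick; the jar's place. Origin at the centre of its underside
- mat_small_round: smaller round cork mat fixed on the sill, 52 mm across, 4 mm thick; the pot's place. Origin at the centre of its underside
- comb: orange comb, 150 mm (its x) by 33 mm (y), 5 mm thick, lying loose at the far side of the work; not to be shifted. Origin near its centre, on the sill
- mirror: round compact mirror, 76 mm across, on a steel stand with a 110 mm round foot (tweezers lie on it), 115 mm high, loose, at the left edge of the work; not to be shifted. Origin at the centre of its foot's underside
Not all that is in view belongs to the job. Several things have the shape of the pot; the one meant has the colours described above.

How it is judged:
By the outcome, as a careful person would: the job done as asked, in the order asked, and still so for the second after the job is handed in, with the robot touching nothing.
It also fails if it takes over 120 s, if anything falls off the work surface, if the arm or the gripper's body presses on something with over 40 N, if the wrist force passes 120 N, or if a joint passes its speed limit or range.

## Robot

A 7-joint arm with a two-finger parallel gripper is mounted at the origin on the work surface. World frame = base frame: x ahead of the robot, y to its left, z up, the work surface at z = 0. Lengths are in m, angles in rad, forces in N, time in s.
With the tool pointing down it reaches from about 0.4 to 0.85 m from the base axis. Payload 4.5 kg.
Tool frame: the origin (TCP) lies at the centre of the arm's flange, where the gripper is bolted on; the fingertips stand 166 mm ahead of it and the grasp point (between the pads) lies 147 mm ahead of it (r.grip_depth is the distance from the TCP to the grasp point, in m); z points along the fingers, y is the line along which they close (so a half turn about z gives the same grasp; the last joint's range is limited). The gripper opens to 88 mm and grips with 3 to 60 N. Pads are 18 mm wide; open, the fingers measure 123 mm over their backs; the gripper's body (75 mm by 187 mm) begins 45 mm behind the grasp point.
Start: joints at [-1.136, 0.689, -0.195, 1.565, 0.157, 0.902, -0.215], TCP at [0.244, 0.575, 0.405] pointing down, gripper open.
Joint ranges: [-3.01, 3.01], [-0.46, 2.08], [-1.47, 1.51], [0.13, 2.56], [-1, 4.14], [0.04, 2.09], [-2.66, 2.66]. Speed limits (rad/s): [2.57, 2.57, 3.14, 3.14, 3.14, 3.14, 3.14].

## Interface

Orientations are given as a unit quaternion [x, y, z, w].
In Python, from plant import status, cams, r, finder gives the robot as it stands.
- The arm moves only by the tool play_rows, never from a script. Its argument "rows" is a list of rows, each a list of 7 numbers: the opening in per cent of the stroke, from 0 (shut) to 100 (fully open), then the shift along the tool's x, y, z in m, then the turn, a rotation vector about the tool's x, y, z in degrees. A call has 1 to 8 rows; each row shifts and turns the commanded pose from where the row before left it, along the tool's axes as they then stand; what a row does not reach is not made up. A row lasts 1/8 s, in which the tool goes at most 62.5 mm and 10.7 degrees, less where a joint would pass 70% of its speed; a pose out of reach is approached as far as the arm can. A call with a gripper value outside its range is refused whole. The fingers move at their own pace and stop on an object; "grip_force" is the grip in N (left out, the last holds). Time passes only in rows, so rows that do not move let the fingers close. It gives the time, the measured TCP pose, the force, the opening and the grip force at its end, in the units of the state.
- status.get_state(): the state, without advancing time (a new reading comes with each control period).
- cams.snapshot(name): name is "side" or "top" or "wrist"; returns the picture (384x512x3 uint8, red, green, blue); there is no depth.
- cams.camera_params(name): a dict with "vfov" (degrees; the focal length in pixels is half the picture's height over the tangent of half this angle, whatever the lens; pixels are square), "cx", "cy" (the principal point, pixels), "R" (3x3) and "t" (3): a world point X has camera coordinates R X + t; the wrist camera has in their place "tool_from_camera" (4x4, takes a point from camera to tool coordinates, whose origin is the TCP and whose axes are the flange's). Camera axes: x right, y down, z forward; pixel columns grow to the right and rows downward; lengths in m; the calibration is good to about 2 mm. A picture is of the moment at which its call begins: read the wrist's pose just before it. camera_params takes no time and is no camera call.
- r.finish_job(): hands the job in; it is judged then, once.
Trained networks look in the newest picture that a camera, given by its name, has taken for a name from the list of things; names that differ only in an ending like _2 or _b are one class to them, and where a whole thing is asked for, a point or a joint stands for the part that bears it (a point fixed in the world has none). Each returns a list of dicts, best first, with "score" (0 to 1); they miss things now and then, are a little off and sometimes report something else, mostly with a low value. They report only what shows in the picture. A call takes as long as a camera call. They do not tell look-alikes from the thing itself.
- finder.spot_in(camera, label): "at" ([x, y, z] in m, in the coordinates of the camera as it stood for that picture, good to about 4 mm: the middle of the surface that is visible of it).
- finder.regions_of(camera, label): "mask" (384x512 bool, what is visible of it).
The state is a dict: "clock": time; "q": joint angles; "qd": joint speeds; "joint_torque": joint torques, N m; "tool_pos": TCP position; "eef_rot": TCP orientation; "contact_force": force on the tool from outside, world axes, zero at the start; "moment": the same for the moment, N m; "opening": opening from 0.0 (shut) to 1.0 (fully open); "finger_force": force on a finger pad.
Only numpy, scipy, OpenCV 4.12 (cv2) and the standard library are available. Lean on these libraries where they do the work, as an engineer would, in place of code of your own. Each camera call takes 0.05 s, during which the arm holds its last target. There are 200 camera calls.

## Working session

There is one attempt and no reset: what is moved stays moved. The work goes in short steps, Python scripts to look and compute and a tool call to move; the robot and the scene stay as the last step left them, time stands still between calls to the robot, and variables do not carry over. Pictures are saved under pics/ and viewed, at most 14 in all, crops included, and the job is handed in when it is done.

Besides the shell and the picture viewer there is one more tool, called after "Emit:" by a JSON object that holds its "op" and its "data". play_rows: Moves the arm, as the interface text tells. Its arguments: {"type":"object","properties":{"rows":{"type":"array","items":{"type":"array","items":{"type":"number"}}},"grip_force":{"type":"number"}},"required":["rows"]}

```bash
ls; mkdir -p pics; cat > h.py <<'E'
import numpy as np,cv2
from scipy.spatial.transform import Rotation as Ro
from plant import status,cams,r,finder
def cam2world(n,p,st=None):
    c=cams.camera_params(n);p=np.array(p)
    if n=='wrist':
        T=np.array(c['tool_from_camera']);st=st or status.get_state()
        return Ro.from_quat(st['eef_rot']).apply(T[:3,:3]@p+T[:3,3])+st['tool_pos']
    return np.array(c['R']).T@(p-np.array(c['t']))
def pose(n,st=None):
    c=cams.camera_params(n)
    if n=='wrist':
        T=np.array(c['tool_from_camera']);st=st or status.get_state();M=Ro.from_quat(st['eef_rot']).as_matrix()
        return M@T[:3,:3],M@T[:3,3]+st['tool_pos']
    R=np.array(c['R']);return R.T,-R.T@np.array(c['t'])
def f(n): return 192/np.tan(np.radians(cams.camera_params(n)['vfov'])/2)
def back(n,uv,z,st=None):
    c=cams.camera_params(n);M,o=pose(n,st);uv=np.atleast_2d(uv).astype(float)
    d=np.c_[(uv[:,0]-c['cx'])/f(n),(uv[:,1]-c['cy'])/f(n),np.ones(len(uv))]@M.T
    return o+d*((z-o[2])/d[:,2])[:,None]
def proj(n,X,st=None):
    c=cams.camera_params(n);M,o=pose(n,st);p=(np.atleast_2d(X)-o)@M
    return p[:,:2]/p[:,2:]*f(n)+[c['cx'],c['cy']]
def snap(n,save=None):
    im=cams.snapshot(n)
    if save: cv2.imwrite('pics/'+save,im[:,:,::-1])
    return im
E
python3 - <<'E'
from h import *
print(status.get_state()); print(cams.camera_params('top'),cams.camera_params('side'),cams.camera_params('wrist'))
np.set_printoptions(precision=4,suppress=True)
for n in ['top','side']:
    snap(n,n+'0.png')
    for l in ['pot','jar','tin','soap_dish','mat_oblong','mat_square','mat_big_round','mat_small_round','comb','mirror']:
        for d in finder.spot_in(n,l)[:4]:
            print(n,l,round(d['score'],2),cam2world(n,d['at']),proj(n,cam2world(n,d['at']))[0])
a=cv2.imread('pics/top0.png');b=cv2.imread('pics/side0.png')
E
```

```text
pics
{'clock': 0.0, 'q': array([-1.13622181,  0.69000162, -0.19450009,  1.56630757,  0.15729897,
        0.90248098, -0.21508488]), 'qd': array([ 5.77318774e-04, -7.93014176e-04, -6.82693113e-05,  2.13490678e-03,
        9.46728297e-04, -7.94128290e-04,  1.57762375e-03]), 'joint_torque': array([ 2.29551733e-04, -5.27544165e+01, -1.26665566e+00, -1.53425521e+01,
       -5.26451902e-02,  6.67376386e-03,  1.77682732e-04]), 'tool_pos': array([0.2437408 , 0.57517436, 0.40390811]), 'eef_rot': array([ 1.99007769e-01,  9.79997496e-01, -8.96381201e-04, -1.14020990e-04]), 'contact_force': array([-0.0709709 , -0.17228812,  0.17158077]), 'moment': array([-0.01218845,  0.03957076, -0.00913256]), 'finger_force': 0.0, 'opening': 0.9993490912340306}
{'vfov': 42.25716167259696, 'cx': 253.44250802547816, 'cy': 188.08481239120033, 'R': array([[-0.01914773, -0.99980091, -0.00561368],
       [-0.98406407,  0.0198385 , -0.17670411],
       [ 0.17678029,  0.00214073, -0.98424801]]), 't': array([0.0722496 , 0.55488523, 1.41902488])} {'vfov': 53.0636260052217, 'cx': 258.6916156167913, 'cy': 191.4737896113058
[... 1765 characters left out ...]
19]
side pot 0.34 [0.623  0.1951 0.0078] [280.3573 167.488 ]
side jar 0.87 [ 0.3954 -0.2839  0.0775] [215.7829 318.2546]
side tin 0.86 [ 0.4034 -0.2924  0.0427] [222.0571 330.6956]
side soap_dish 0.83 [ 0.3819 -0.2879  0.0277] [211.3024 334.0561]
side mat_oblong 0.93 [ 0.4795 -0.0323  0.0074] [242.9689 233.2929]
side mat_oblong 0.51 [ 0.398  -0.2747  0.0964] [215.7813 308.3732]
side mat_square 0.89 [ 0.627  -0.1909  0.0032] [318.8152 279.1878]
side mat_big_round 0.58 [0.3959 0.2632 0.0039] [201.3234 163.2402]
side mat_small_round 0.7 [0.6161 0.1946 0.0058] [278.0662 168.4153]
side comb 0.98 [0.7017 0.0155 0.003 ] [324.039  208.6945]
side mirror 0.84 [0.5011 0.4406 0.0129] [229.1126 123.9928]
```

View pics/top0.png

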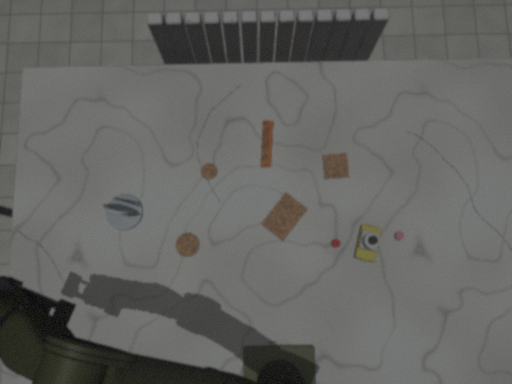

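View pics/side0.png

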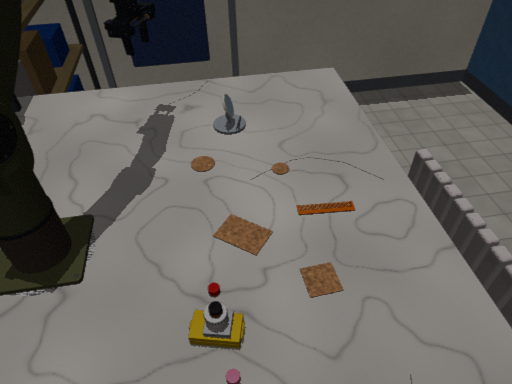

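The black-capped candidate stands on the jar at side (215,308). The look-alikes are red at (214,289) and pink at (232,376). I'll confirm this with a crop and measure the mats.

```bash
cat >> h.py <<'E'
def mask(n,l,near=None):
    ds=finder.regions_of(n,l)
    if near is not None:
        ds=[d for d in ds if np.linalg.norm(np.argwhere(d['mask'])[:,::-1].mean(0)-near)<30]
    return (ds[0]['mask'],ds[0]['score']) if ds else (None,0)
def rect(n,m,z,st=None):
    c=max(cv2.findContours(m.astype(np.uint8),0,1)[0],key=cv2.contourArea)[:,0]
    w=back(n,c,z,st)[:,:2]
    return w,cv2.minAreaRect((w*1000).astype(np.float32)),cv2.fitEllipse((w*1000).astype(np.float32))
E
python3 - <<'E'
from h import *
np.set_printoptions(precision=4,suppress=True)
im=cv2.imread('pics/side0.png');cv2.imwrite('pics/crop1.png',cv2.resize(im[265:384,160:290],None,fx=5,fy=5,interpolation=2))
P={'mat_oblong':(.476,-.033),'mat_square':(.628,-.191),'mat_big_round':(.398,.265),'mat_small_round':(.619,.195),'soap_dish':(.39,-.27),'tin':(.39,-.27)}
for n in ['top','side']:
    snap(n)
    for l,(x,y) in P.items():
        z={'soap_dish':.03,'tin':.044}.get(l,.004)
        m,s=mask(n,l,proj(n,[[x,y,z]])[0])
        if m is None: print(n,l,None);continue
        w,b,e=rect(n,m,z);print(n,l,round(s,2),m.sum(),'rect',np.round(b[0],1),np.round(b[1],1),round(b[2],1),'ell',np.round(e[0],1),np.round(e[1],1))
E
```

```text
top mat_oblong 0.88 1118 rect [475.4 -29.8] [ 84.5 124.2] 51.6 ell [476.1 -29.8] [ 92.9 145.6]
top mat_square 0.92 600 rect [ 628.7 -190.8] [76.6 76.1] 2.6 ell [ 628.6 -190.6] [84.9 86. ]
top mat_big_round 0.63 454 rect [396.4 262.6] [68.4 68.9] 44.6 ell [396.2 262.7] [68.  70.5]
top mat_small_round 0.77 172 rect [619.  199.8] [43.2 40.8] 88.8 ell [619.1 198.6] [43.1 43.4]
top soap_dish 0.91 328 rect [ 354.3 -260.1] [63.1 35.2] 69.3 ell [ 355.8 -257.6] [33.6 73.2]
top tin None
side mat_oblong 0.81 1347 rect [478.7 -29.9] [ 86.8 126.3] 51.7 ell [479.1 -30. ] [ 94.7 150.3]
side mat_square 0.79 981 rect [ 630.9 -190.9] [75.7 76.1] 3.7 ell [ 630.6 -191.4] [85. 86.]
side mat_big_round 0.7 295 rect [398.8 262. ] [70.2 69.9] 79.1 ell [398.1 263.1] [68.5 70.4]
side mat_small_round 0.67 154 rect [622.7 197.7] [45.4 47.5] 79.2 ell [622.5 197.6] [45.2 50.6]
side soap_dish 0.65 1140 rect [ 391.4 -278.9] [ 72.3 107.6] 74.9 ell [ 392.7 -276.9] [ 81.5 112. ]
side tin 0.86 314 rect [ 396.5 -277.2] [53.3 54.2] 79.2 ell [ 396.4 -273. ] [57.2 65. ]
```

View pics/crop1.png

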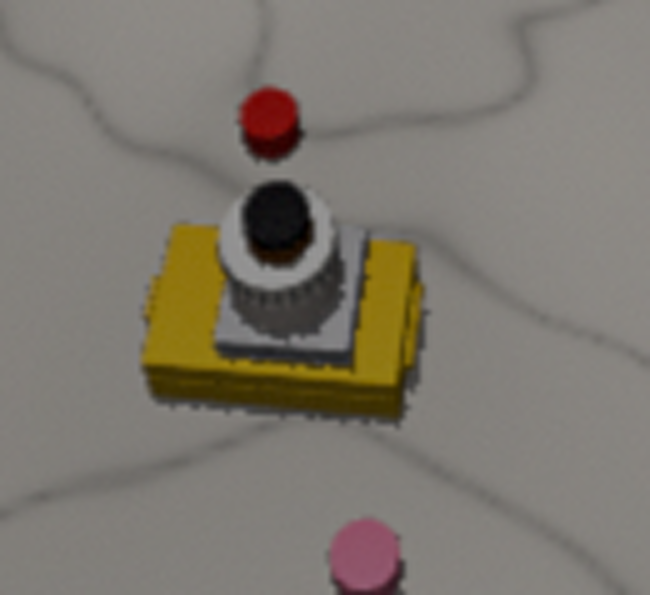

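The crop confirms it: the amber body with a flat black cap, on the jar at crop (277,215), is the pot meant. The red and pink ones are look-alikes. Next I'll move to a view over the pile.

```bash
cat >> h.py <<'E'
def to(*pts,yaw=None):
    "tool-axis shifts to go through TCP waypoints; yaw = world angle (deg) of tool y"
    st=status.get_state();R=Ro.from_quat(st['eef_rot']).as_matrix();p=st['tool_pos']
    a=np.degrees(np.arctan2(R[1,1],R[0,1]))
    print('yaw now',round(a,2),'tcp',np.round(p,4),'tilt z',np.round(R[:,2],4))
    if yaw is not None:
        d=(yaw-a+90)%180-90; print('turn rz',round(-d,2)) 
    if yaw is not None:  # turn first, then shift
        R=R@Ro.from_rotvec([0,0,-np.radians(d)]).as_matrix()
    for q in pts:
        q=np.array(q,float);d=R.T@(q-p);print('to',q,'tool shift',np.round(d,4),'rows>=',int(np.ceil(np.linalg.norm(d)/.06)));p=q
E
python3 -c "
from h import *
to((.55,.25,.40),(.55,-.1,.40),(.395,-.27,.40))"
```

```text
yaw now 67.04 tcp [0.2438 0.5755 0.4047] tilt z [ 0.e+00  1.e-04 -1.e+00]
to [0.55 0.25 0.4 ] tool shift [-0.4089 -0.1802  0.0047] rows>= 8
to [ 0.55 -0.1   0.4 ] tool shift [-0.1366 -0.3223 -0.    ] rows>= 6
to [ 0.395 -0.27   0.4  ] tool shift [ 0.0764 -0.217  -0.    ] rows>= 4
```

Emit:
{"op": "play_rows", "data": {"rows": [[100,-0.05,-0.022,0,0,0,0],[100,-0.05,-0.022,0,0,0,0],[100,-0.05,-0.022,0,0,0,0],[100,-0.05,-0.022,0,0,0,0],[100,-0.05,-0.022,0,0,0,0],[100,-0.05,-0.022,0,0,0,0],[100,-0.05,-0.022,0,0,0,0],[100,-0.05,-0.022,0,0,0,0]]}}

```text
clock: 2.8
tool_pos: [0.5446, 0.256, 0.4049]
eef_rot: [0.199, 0.98, 0.0, 0.0]
contact_force: [0.6, 1.4, 0.2]
opening: 0.998
finger_force: 0.0
```

Emit:
{"op": "play_rows", "data": {"rows": [[100,-0.02,-0.046,0,0,0,0],[100,-0.02,-0.046,0,0,0,0],[100,-0.02,-0.046,0,0,0,0],[100,-0.02,-0.046,0,0,0,0],[100,-0.02,-0.046,0,0,0,0],[100,-0.02,-0.046,0,0,0,0],[100,-0.02,-0.046,0,0,0,0]]}}

```text
clock: 3.68
tool_pos: [0.5467, -0.0954, 0.4049]
eef_rot: [0.199, 0.98, 0.0, 0.0]
contact_force: [-0.6, 0.1, -0.5]
opening: 0.999
finger_force: 0.0
```

```bash
python3 -c "
from h import *
to((.395,-.27,.40))"
```

```text
yaw now 67.04 tcp [ 0.5467 -0.0954  0.4049] tilt z [ 6.e-04  1.e-04 -1.e+00]
to [ 0.395 -0.27   0.4  ] tool shift [ 0.0716 -0.22    0.0048] rows>= 4
```

Emit:
{"op": "play_rows", "data": {"rows": [[100,0.014,-0.044,0,0,0,0],[100,0.014,-0.044,0,0,0,0],[100,0.014,-0.044,0,0,0,0],[100,0.014,-0.044,0,0,0,0],[100,0.014,-0.044,0,0,0,0],[100,0,0,0,0,0,0],[100,0,0,0,0,0,0]]}}

```text
clock: 4.55
tool_pos: [0.397, -0.2686, 0.4049]
eef_rot: [0.199, 0.98, 0.0, 0.001]
contact_force: [0.4, 0.2, 0.6]
opening: 0.998
finger_force: 0.0
```

```bash
cat > pile.py <<'E'
from h import *
import sys
np.set_printoptions(precision=4,suppress=True)
st=status.get_state();snap('wrist',sys.argv[1]+'.png')
Z={'pot':.096,'jar':.078,'tin':.044,'soap_dish':.030}
for l in sys.argv[2:]:
    for d in finder.spot_in('wrist',l)[:3]: 
        w=cam2world('wrist',d['at'],st);print(l,round(d['score'],2),w,proj('wrist',w,st)[0])
    for d in finder.regions_of('wrist',l)[:3]:
        w,b,e=rect('wrist',d['mask'],Z.get(l,.004),st)
        print('  mask',round(d['score'],2),d['mask'].sum(),'rect',np.round(b[0],1),np.round(b[1],1),round(b[2],1),'ell',np.round(e[0],1),np.round(e[1],1))
to((.395,-.27,.3))
E
python3 pile.py w1 pot jar tin soap_dish
```

```text
pot 0.8 [ 0.4069 -0.3644  0.0162] [182.3065 201.7969]
pot 0.71 [ 0.3952 -0.2685  0.0973] [250.0909 178.4726]
pot 0.64 [ 0.3908 -0.1746  0.0181] [323.428 128.66 ]
  mask 0.93 425 rect [ 378.6 -192.8] [21.6 19.3] 42.3 ell [ 378.6 -193. ] [19.2 21.3]
  mask 0.76 420 rect [ 392.9 -338.7] [19.7 24.8] 32.7 ell [ 393.  -338.6] [19.9 24.7]
  mask 0.57 611 rect [ 392.3 -270.4] [24.7 27.1] 67.0 ell [ 392.5 -270.3] [24.4 27.4]
jar 0.95 [ 0.3856 -0.2679  0.0739] [246.9535 164.5438]
  mask 0.98 944 rect [ 391.1 -269.7] [43.6 45.5] 78.3 ell [ 391.3 -269.2] [42.9 45.7]
tin 0.75 [ 0.3803 -0.2697  0.0415] [243.8357 155.4144]
  mask 0.95 574 rect [ 381.2 -268.3] [52.2 25.9] 76.2 ell [ 383.1 -268.7] [31.3 55. ]
  mask 0.5 1074 rect [ 397.  -272.9] [51.9 49. ] 4.0 ell [ 396.8 -272.2] [48.2 52.9]
soap_dish 0.86 [ 0.3636 -0.2693  0.0311] [238.4354 140.2801]
  mask 0.65 2348 rect [ 388.2 -271.4] [ 60.6 105.8] 74.7 ell [ 389.3 -270.8] [ 66.  114.7]
yaw now 67.08 tcp [ 0.3967 -0.2687  0.4047] tilt z [ 0.      0.0001 -1.    ]
to [ 0.395 -0.27   0.3  ] tool shift [ 0.0011 -0.0019  0.1047] rows>= 2
```

View pics/w1.png

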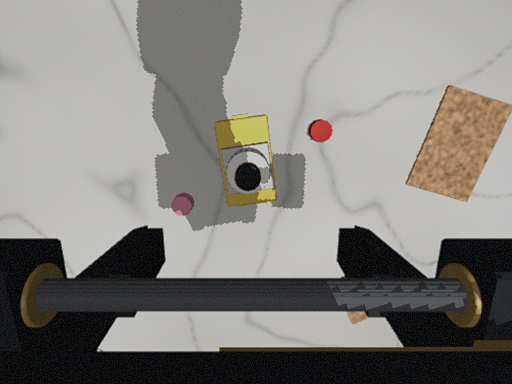

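The picture shows the pile at about (247,165), with the black cap at (247,177). Red is at (320,130) and pink at (183,204). Next I'll turn to the dish's width axis, go lower and measure again.

Emit:
{"op": "play_rows", "data": {"rows": [[70,0,0,0,0,0,-8],[70,0.004,0,0.05,0,0,0],[70,0,0,0.05,0,0,0],[70,0,0,0,0,0,0],[70,0,0,0,0,0,0]]}}

```text
clock: 5.62
tool_pos: [0.3932, -0.268, 0.3058]
eef_rot: [0.13, 0.992, -0.0, 0.001]
contact_force: [-0.4, 0.0, -0.2]
opening: 0.701
finger_force: 0.0
```

```bash
python3 pile.py w2 pot jar tin soap_dish; python3 -c "
from h import *
to((.3925,-.2703,.3),(.3925,-.2703,.247),yaw=75)"
```

```text
pot 0.9 [ 0.4039 -0.3662  0.0181] [150.502  223.0766]
pot 0.89 [ 0.3936 -0.2698  0.0937] [248.9331 215.0646]
pot 0.75 [ 0.3927 -0.1767  0.016 ] [352.2595 157.8335]
  mask 0.75 608 rect [ 382.3 -332. ] [14.  22.8] 19.9 ell [ 382.5 -331.6] [14.3 24.3]
  mask 0.61 861 rect [ 371.5 -200.4] [21.3 18.7] 32.7 ell [ 371.8 -200.6] [18.  21.7]
  mask 0.57 1321 rect [ 391.4 -270.2] [23.9 28.6] 75.0 ell [ 391.5 -270.2] [24.1 29.2]
jar 0.9 [ 0.3838 -0.266   0.0785] [250.6202 193.3373]
  mask 0.9 1919 rect [ 388.5 -269. ] [43.5 46.4] 72.6 ell [ 390.3 -269.7] [39.9 48.6]
tin 0.92 [ 0.3784 -0.2719  0.0433] [241.6947 176.8902]
  mask 0.58 1071 rect [ 382.6 -268.8] [51.7 29.5] 75.4 ell [ 384.  -269.5] [35.6 55.5]
soap_dish 0.95 [ 0.3626 -0.2695  0.0334] [239.6656 155.042 ]
  mask 0.64 3806 rect [ 387.6 -271.1] [ 59.5 103.1] 74.3 ell [ 389.4 -271.3] [ 64.6 115.7]
yaw now 75.03 tcp [ 0.3926 -0.268   0.3051] tilt z [ 0.0007 -0.0004 -1.    ]
to [ 0.395 -0.27   0.3  ] tool shift [-0.0028 -0.0013  0.0051] rows>= 1
yaw now 75.03 tcp [ 0.3926 -0.268   0.3051] tilt z [ 7.e-04 -4.e-04 -1.e+00]
turn rz 0.03
to [ 0.3925 -0.2703  0.3   ] tool shift [-0.0004 -0.0022  0.0051] rows>= 1
to [ 0.3925 -0.2703  0.247 ] tool shift [0.    0.    0.053] rows>= 1
```

Emit:
{"op": "play_rows", "data": {"rows": [[70,0,-0.002,0.02,0,0,0],[70,0,0,0.02,0,0,0],[70,0,0,0.018,0,0,0],[70,0,0,0,0,0,0],[60,0,0,0,0,0,0],[45,0,0,0,0,0,0],[38,0,0,0,0,0,0],[34,0,0,0,0,0,0]], "grip_force": 12}}

```text
clock: 7.08
tool_pos: [0.3921, -0.27, 0.247]
eef_rot: [0.13, 0.991, -0.0, 0.0]
contact_force: [-0.0, -0.7, -0.5]
opening: 0.344
finger_force: 0.0
```

Emit:
{"op": "play_rows", "data": {"rows": [[30,0,0,0,0,0,0],[26,0,0,0,0,0,0],[22,0,0,0,0,0,0],[18,0,0,0,0,0,0],[14,0,0,0,0,0,0],[14,0,0,0,0,0,0]]}}

```text
clock: 7.82
tool_pos: [0.3921, -0.2699, 0.2467]
eef_rot: [0.13, 0.991, 0.0, 0.0]
contact_force: [-0.2, -0.2, 3.6]
opening: 0.29
finger_force: 12.0
```

Emit:
{"op": "play_rows", "data": {"rows": [[14,0,0,-0.005,0,0,0],[14,0,0,-0.02,0,0,0],[14,0,0,-0.035,0,0,0],[14,0,0,-0.035,0,0,0],[14,0,0,-0.035,0,0,0]]}}

```text
clock: 8.45
tool_pos: [0.3917, -0.2698, 0.3779]
eef_rot: [0.13, 0.991, 0.0, -0.0]
contact_force: [0.8, -0.9, -1.0]
opening: 0.289
finger_force: 12.0
```

```bash
python3 -c "
from h import *
to((.62,.198,.377))"
```

```text
yaw now 75.04 tcp [ 0.3917 -0.2698  0.3779] tilt z [-5.e-04  4.e-04 -1.e+00]
to [0.62  0.198 0.377] tool shift [-0.0998  0.5109  0.001 ] rows>= 9
```

Emit:
{"op": "play_rows", "data": {"rows": [[14,-0.005,0.025,0,0,0,0],[14,-0.01,0.051,0,0,0,0],[14,-0.01,0.051,0,0,0,0],[14,-0.01,0.051,0,0,0,0],[14,-0.01,0.051,0,0,0,0],[14,-0.01,0.051,0,0,0,0],[14,-0.01,0.051,0,0,0,0],[14,-0.01,0.051,0,0,0,0]]}}

```text
clock: 9.45
tool_pos: [0.5635, 0.0813, 0.3767]
eef_rot: [0.13, 0.991, -0.0, -0.0]
contact_force: [-0.1, -1.1, 0.1]
opening: 0.288
finger_force: 12.0
```

Emit:
{"op": "play_rows", "data": {"rows": [[14,-0.01,0.051,0,0,0,0],[14,-0.01,0.051,0,0,0,0],[14,-0.005,0.027,0,0,0,0],[14,0,0,0,0,0,0],[14,0,0,0,0,0,0]]}}

```text
clock: 10.07
tool_pos: [0.6203, 0.1964, 0.3764]
eef_rot: [0.131, 0.991, -0.001, -0.001]
contact_force: [0.0, -0.3, -0.3]
opening: 0.289
finger_force: 12.0
```

```bash
python3 pile.py w3 mat_small_round pot
```

```text
mat_small_round 0.56 [0.62   0.2009 0.0053] [255.3502 166.8097]
  mask 0.91 1498 rect [620.  199.4] [48.4 50. ] 75.0 ell [620.1 199.4] [48.7 50.1]
  mask 0.56 2528 rect [721.3 167.5] [66.4 72.9] 76.2 ell [724.2 167.2] [69.2 77.4]
pot 0.61 [0.6212 0.198  0.2224] [256.1209 256.7601]
  mask 0.63 2545 rect [678.  180.2] [50.  53.9] 75.0 ell [680.1 179.4] [51.6 57.4]
yaw now 74.95 tcp [0.6206 0.1967 0.3769] tilt z [-0.     -0.0006 -1.    ]
to [ 0.395 -0.27   0.3  ] tool shift [ 0.0967 -0.5092  0.0772] rows>= 9
```

View pics/w3.png

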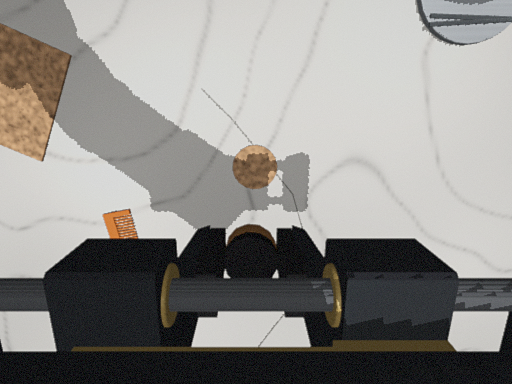

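The picture shows the mat at (255,167), with the pot held upright between the fingers at about (251,245). I'll lower it now.

Emit:
{"op": "play_rows", "data": {"rows": [[14,0.001,0.002,0.03,0,0,0],[14,0,0,0.05,0,0,0],[14,0,0,0.05,0,0,0],[14,0,0,0.04,0,0,0],[14,0,0,0.02,0,0,0],[14,0,0,0.008,0,0,0],[14,0,0,0.003,0,0,0],[14,0,0,0,0,0,0]]}}

```text
clock: 11.32
tool_pos: [0.6207, 0.2004, 0.1769]
eef_rot: [0.13, 0.991, 0.001, 0.001]
contact_force: [0.3, 0.2, -0.4]
opening: 0.284
finger_force: 12.0
```

Emit:
{"op": "play_rows", "data": {"rows": [[14,0,0,0.001,0,0,0],[14,0,0,0.001,0,0,0],[14,0,0,0,0,0,0],[14,0,0,0,0,0,0]]}}

```text
clock: 11.82
tool_pos: [0.6202, 0.2002, 0.1738]
eef_rot: [0.13, 0.991, 0.0, 0.0]
contact_force: [0.6, 0.8, -0.2]
opening: 0.287
finger_force: 12.0
```

Emit:
{"op": "play_rows", "data": {"rows": [[14,0,-0.001,0.0005,0,0,0],[14,0,0,0.0005,0,0,0],[14,0,0,0,0,0,0],[14,0,0,0,0,0,0]]}}

```text
clock: 12.32
tool_pos: [0.6199, 0.199, 0.1729]
eef_rot: [0.13, 0.991, -0.0, -0.0]
contact_force: [-0.6, -0.9, 2.0]
opening: 0.291
finger_force: 12.0
```

Emit:
{"op": "play_rows", "data": {"rows": [[14,0,0,0.0005,0,0,0],[14,0,0,0,0,0,0],[14,0,0,0,0,0,0]]}}

```text
clock: 12.7
tool_pos: [0.6199, 0.199, 0.1728]
eef_rot: [0.13, 0.991, -0.0, 0.0]
contact_force: [-2.1, -1.6, 5.6]
opening: 0.286
finger_force: 12.0
```

Touching. I'll release slowly, then lift.

Emit:
{"op": "play_rows", "data": {"rows": [[29,0,0,0,0,0,0],[30,0,0,0,0,0,0],[32,0,0,0,0,0,0],[36,0,0,0,0,0,0],[44,0,0,0,0,0,0],[50,0,0,-0.005,0,0,0],[60,0,0,-0.025,0,0,0],[70,0,0,-0.05,0,0,0]]}}

```text
clock: 13.7
tool_pos: [0.6191, 0.1989, 0.2515]
eef_rot: [0.13, 0.992, -0.001, -0.002]
contact_force: [1.1, -0.4, 0.1]
opening: 0.689
finger_force: 0.0
```

Emit:
{"op": "play_rows", "data": {"rows": [[80,0,0,-0.05,0,0,0],[80,0,0,-0.05,0,0,0],[80,0,0,-0.025,0,0,0],[80,0,0,0,0,0,0],[80,0,0,0,0,0,0]]}}

```text
clock: 14.32
tool_pos: [0.6195, 0.1989, 0.3761]
eef_rot: [0.13, 0.991, -0.001, -0.001]
contact_force: [-0.1, 0.2, -1.4]
opening: 0.797
finger_force: 0.0
```

```bash
python3 pile.py w4 pot mat_small_round; python3 -c "
from h import *
to((.391,-.2695,.377))"
```

```text
pot 0.65 [0.62   0.1998 0.0224] [252.2724 171.5883]
  mask 0.89 440 rect [605.2 202.1] [20.  19.4] 29.9 ell [605.4 202.3] [18.7 20.5]
mat_small_round 0.61 [0.6145 0.2013 0.0067] [252.2085 163.804 ]
  mask 0.92 1087 rect [619.7 199.4] [49.9 50.7] 30.4 ell [619.8 199.5] [50.  50.2]
yaw now 75.04 tcp [0.6197 0.1991 0.376 ] tilt z [-0.002  -0.0007 -1.    ]
to [ 0.395 -0.27   0.3  ] tool shift [ 0.0959 -0.5111  0.0768] rows>= 9
yaw now 75.04 tcp [0.6197 0.1991 0.376 ] tilt z [-2.e-03 -7.e-04 -1.e+00]
to [ 0.391  -0.2695  0.377 ] tool shift [ 1.000e-01 -5.118e-01 -2.000e-04] rows>= 9
```

View pics/w4.png

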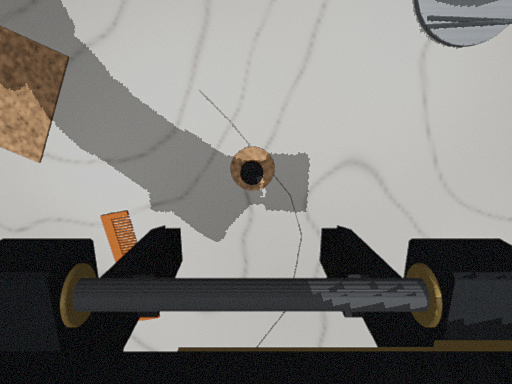

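The pot's cap at (252,172) stands centred on the mat at (252,168); the offset matches the parallax. Now the jar.

Emit:
{"op": "play_rows", "data": {"rows": [[80,0.005,-0.025,0,0,0,0],[80,0.01,-0.051,0,0,0,0],[80,0.01,-0.051,0,0,0,0],[80,0.01,-0.051,0,0,0,0],[80,0.01,-0.051,0,0,0,0],[80,0.01,-0.051,0,0,0,0],[80,0.01,-0.051,0,0,0,0],[80,0.01,-0.051,0,0,0,0]]}}

```text
clock: 15.58
tool_pos: [0.4481, -0.1519, 0.3769]
eef_rot: [0.13, 0.991, 0.0, -0.0]
contact_force: [0.5, 0.9, 0.1]
opening: 0.802
finger_force: 0.0
```

Emit:
{"op": "play_rows", "data": {"rows": [[80,0.01,-0.051,0,0,0,0],[80,0.01,-0.051,0,0,0,0],[80,0.005,-0.028,0.03,0,0,0],[80,0,0,0.04,0,0,0],[80,0,0,0,0,0,0],[80,0,0,0,0,0,0]]}}

```text
clock: 16.32
tool_pos: [0.3918, -0.2692, 0.3079]
eef_rot: [0.13, 0.992, 0.0, 0.0]
contact_force: [-0.8, 0.4, 0.4]
opening: 0.8
finger_force: 0.0
```

```bash
python3 pile.py w5 jar tin soap_dish; python3 -c "
from h import *
to((.391,-.2695,.305),(.391,-.2695,.215),yaw=75)"
```

```text
jar 0.72 [ 0.3853 -0.2713  0.0772] [245.9319 197.7074]
tin 0.69 [ 0.3775 -0.2779  0.0394] [236.1531 177.6218]
  mask 0.62 956 rect [ 381.7 -269. ] [51.9 29.4] 78.0 ell [ 383.1 -269.9] [33.8 54.7]
soap_dish 0.66 [ 0.3631 -0.2676  0.0291] [244.0196 155.4752]
soap_dish 0.48 [ 0.3911 -0.2688  0.0779] [251.4703 204.6332]
  mask 0.8 3936 rect [ 387.1 -270.7] [ 59.9 105.7] 74.6 ell [ 388.9 -271.3] [ 63.9 118.2]
yaw now 75.05 tcp [ 0.3913 -0.2696  0.3078] tilt z [ 0.0011 -0.0006 -1.    ]
to [ 0.395 -0.27   0.3  ] tool shift [-0.0036  0.0005  0.0078] rows>= 1
yaw now 75.05 tcp [ 0.3913 -0.2696  0.3078] tilt z [ 1.1e-03 -6.0e-04 -1.0e+00]
turn rz 0.05
to [ 0.391  -0.2695  0.305 ] tool shift [ 0.0003 -0.      0.0028] rows>= 1
to [ 0.391  -0.2695  0.215 ] tool shift [0.0001 0.     0.09  ] rows>= 2
```

View pics/w5.png

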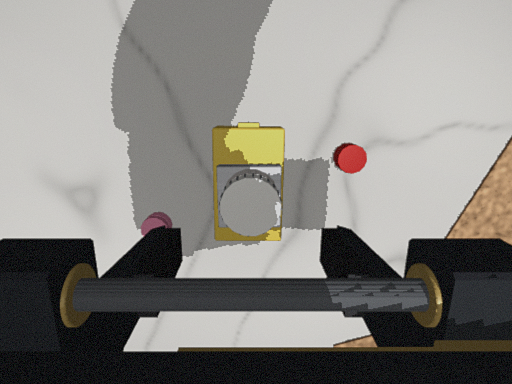

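The picture shows the jar cap centred at (250,207), which back-projects to within 1 mm of the tool axis. The tin and dish lie beneath it. I'll descend and grip.

Emit:
{"op": "play_rows", "data": {"rows": [[80,0,0,0.035,0,0,0],[80,0,0,0.035,0,0,0],[80,0,0,0.018,0,0,0],[75,0,0,0.005,0,0,0],[65,0,0,0,0,0,0],[60,0,0,0,0,0,0],[56,0,0,0,0,0,0],[53,0,0,0,0,0,0]]}}

```text
clock: 17.68
tool_pos: [0.3912, -0.2697, 0.2146]
eef_rot: [0.13, 0.991, -0.0, 0.0]
contact_force: [0.2, 0.2, 0.1]
opening: 0.532
finger_force: 0.0
```

Emit:
{"op": "play_rows", "data": {"rows": [[51,0,0,0,0,0,0],[49,0,0,0,0,0,0],[46,0,0,0,0,0,0],[40,0,0,0,0,0,0],[35,0,0,0,0,0,0],[35,0,0,0,0,0,0]], "grip_force": 15}}

```text
clock: 18.42
tool_pos: [0.3912, -0.2696, 0.2143]
eef_rot: [0.13, 0.991, -0.0, 0.0]
contact_force: [-0.1, -0.4, 4.4]
opening: 0.494
finger_force: 15.0
```

Emit:
{"op": "play_rows", "data": {"rows": [[35,0,0,-0.005,0,0,0],[35,0,0,-0.02,0,0,0],[35,0,0,-0.04,0,0,0],[35,0,0,-0.045,0,0,0],[35,0,0,-0.04,0,0,0]]}}

```text
clock: 19.05
tool_pos: [0.3907, -0.2696, 0.3657]
eef_rot: [0.13, 0.991, 0.0, -0.0]
contact_force: [0.5, -0.3, -1.2]
opening: 0.494
finger_force: 15.0
```

```bash
python3 -c "
from h import *
to((.5,0,.365),(.3975,.2625,.365))"
```

```text
yaw now 75.03 tcp [ 0.3907 -0.2696  0.3657] tilt z [-4.e-04  3.e-04 -1.e+00]
to [0.5   0.    0.365] tool shift [-0.036   0.2887  0.0007] rows>= 5
to [0.3975 0.2625 0.365 ] tool shift [1.668e-01 2.271e-01 1.000e-04] rows>= 5
```

Emit:
{"op": "play_rows", "data": {"rows": [[35,-0.004,0.028,0,0,0,0],[35,-0.007,0.052,0,0,0,0],[35,-0.007,0.052,0,0,0,0],[35,-0.007,0.052,0,0,0,0],[35,-0.007,0.052,0,0,0,0],[35,-0.004,0.052,0,0,0,0],[35,0.015,0.025,0,0,0,0]]}}

```text
clock: 19.92
tool_pos: [0.4933, 0.0306, 0.3642]
eef_rot: [0.129, 0.992, 0.001, 0.001]
contact_force: [-0.1, 0.3, -0.6]
opening: 0.493
finger_force: 15.0
```

Emit:
{"op": "play_rows", "data": {"rows": [[35,0.03,0.04,0,0,0,0],[35,0.03,0.04,0,0,0,0],[35,0.03,0.04,0,0,0,0],[35,0.03,0.04,0,0,0,0],[35,0.03,0.038,0,0,0,0],[35,0,0,0,0,0,0],[35,0,0,0,0,0,0]]}}

```text
clock: 20.8
tool_pos: [0.3984, 0.2567, 0.3641]
eef_rot: [0.13, 0.991, -0.001, -0.0]
contact_force: [0.0, -0.1, -0.9]
opening: 0.492
finger_force: 15.0
```

```bash
python3 pile.py w6 mat_big_round; python3 -c "
from h import *
to((.3975,.2625,.365))"
```

```text
mat_big_round 0.85 [0.3957 0.267  0.0043] [259.7752 165.1304]
  mask 0.83 3207 rect [395.6 265.1] [70.4 69.9] 29.5 ell [395.8 264.7] [69.8 70.4]
yaw now 74.88 tcp [0.399  0.2559 0.3641] tilt z [-0.0002 -0.0011 -1.    ]
to [ 0.395 -0.27   0.3  ] tool shift [-0.1333 -0.5086  0.0647] rows>= 9
yaw now 74.88 tcp [0.399  0.2559 0.3641] tilt z [-2.0e-04 -1.1e-03 -1.0e+00]
to [0.3975 0.2625 0.365 ] tool shift [ 0.0032  0.006  -0.0009] rows>= 1
```

Emit:
{"op": "play_rows", "data": {"rows": [[35,0.004,0.007,0.03,0,0,0],[35,0,0,0.05,0,0,0],[35,0,0,0.05,0,0,0],[35,0,0,0.035,0,0,0],[35,0,0,0.015,0,0,0],[35,0,0,0.005,0,0,0],[35,0,0,0,0,0,0],[35,0,0,0,0,0,0]]}}

```text
clock: 21.95
tool_pos: [0.3968, 0.2653, 0.1803]
eef_rot: [0.13, 0.991, 0.001, 0.001]
contact_force: [-0.9, 0.4, -0.3]
opening: 0.495
finger_force: 15.0
```

```bash
python3 pile.py w7 mat_big_round jar; python3 -c "
from h import *
to((.3964,.2638,.175))"
```

```text
mat_big_round 0.6 [0.3796 0.2732 0.0027] [256.858  202.5619]
  mask 0.78 4753 rect [378.9 269.1] [69.6 37.4] 74.9 ell [380.7 268.5] [39.1 64.8]
jar 0.57 [0.3869 0.2645 0.0425] [243.1335 252.6996]
  mask 0.58 6256 rect [367.6 273. ] [30.6 22.3] 74.2 ell [369.1 272.4] [23.9 31. ]
yaw now 75.04 tcp [0.3965 0.2652 0.1797] tilt z [ 0.0006  0.0006 -1.    ]
to [ 0.395 -0.27   0.3  ] tool shift [-0.1368 -0.5174 -0.1207] rows>= 10
yaw now 75.04 tcp [0.3965 0.2652 0.1797] tilt z [ 6.e-04  6.e-04 -1.e+00]
to [0.3964 0.2638 0.175 ] tool shift [-0.0003 -0.0014  0.0047] rows>= 1
```

View pics/w7.png

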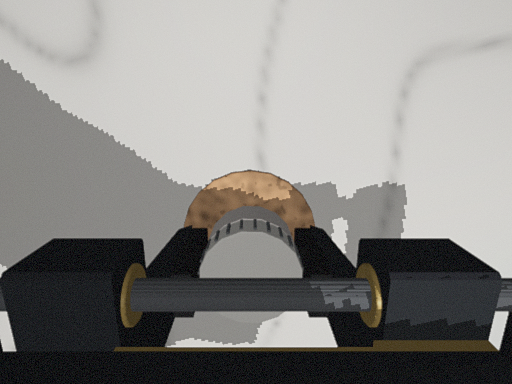

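The picture shows the mat spanning columns 185–315 and the jar 199–302, so they are concentric. The mat's rim at row 170 back-projects to 36.7 mm from the axis, where 36 is expected. I'll set it down.

Emit:
{"op": "play_rows", "data": {"rows": [[35,0,0,0.002,0,0,0],[35,0,0,0.002,0,0,0],[35,0,0,0.001,0,0,0],[35,0,0,0,0,0,0],[35,0,0,0,0,0,0]]}}

```text
clock: 22.82
tool_pos: [0.3963, 0.2651, 0.1743]
eef_rot: [0.13, 0.991, -0.0, -0.0]
contact_force: [-0.5, -0.8, 2.4]
opening: 0.495
finger_force: 15.0
```

Emit:
{"op": "play_rows", "data": {"rows": [[35,0,0,0.0005,0,0,0],[35,0,0,0,0,0,0],[35,0,0,0,0,0,0]]}}

```text
clock: 23.2
tool_pos: [0.3963, 0.2651, 0.1743]
eef_rot: [0.13, 0.991, 0.0, 0.0]
contact_force: [-1.5, 0.1, 9.2]
opening: 0.495
finger_force: 15.0
```

Emit:
{"op": "play_rows", "data": {"rows": [[49,0,0,0,0,0,0],[50,0,0,0,0,0,0],[53,0,0,0,0,0,0],[58,0,0,0,0,0,0],[66,0,0,0,0,0,0],[72,0,0,-0.005,0,0,0],[80,0,0,-0.025,0,0,0],[80,0,0,-0.05,0,0,0]]}}

```text
clock: 24.2
tool_pos: [0.3959, 0.265, 0.2536]
eef_rot: [0.13, 0.992, -0.001, -0.001]
contact_force: [0.1, 0.6, -0.4]
opening: 0.796
finger_force: 0.0
```

Emit:
{"op": "play_rows", "data": {"rows": [[80,0,0,-0.05,0,0,0],[80,0,0,-0.05,0,0,0],[80,0,0,-0.01,0,0,0],[80,0,0,0,0,0,0]]}}

```text
clock: 24.7
tool_pos: [0.3964, 0.2649, 0.364]
eef_rot: [0.13, 0.991, 0.0, 0.0]
contact_force: [-0.2, -0.8, -0.6]
opening: 0.801
finger_force: 0.0
```

```bash
python3 pile.py w8 jar mat_big_round; python3 -c "
from h import *
to((.5,0,.365),(.3905,-.2700,.305),yaw=76)"
```

```text
jar 0.87 [0.3956 0.2665 0.0358] [252.1072 174.5476]
  mask 0.71 1569 rect [387.3 267.5] [38.8 38.7] 29.9 ell [387.3 267.3] [36.6 40.8]
mat_big_round 0.6 [0.3863 0.271  0.0006] [253.6861 158.8657]
  mask 0.56 1639 rect [395.6 264.9] [70.1 69.8] 75.0 ell [396.9 264.3] [65.6 68.2]
yaw now 75.06 tcp [0.396  0.265  0.3624] tilt z [-0.0023 -0.0018 -1.    ]
to [ 0.395 -0.27   0.3  ] tool shift [-0.1371 -0.517   0.0634] rows>= 9
yaw now 75.06 tcp [0.396  0.265  0.3624] tilt z [-0.0023 -0.0018 -1.    ]
turn rz -0.94
to [0.5   0.    0.365] tool shift [-0.165  -0.232  -0.0024] rows>= 5
to [ 0.3905 -0.27    0.305 ] tool shift [ 0.0408 -0.2883  0.0607] rows>= 5
```

The jar is in place, its cap measured at (0.3956, 0.2665) against the mat at (0.3956, 0.265). Back to the pile for the tin.

Emit:
{"op": "play_rows", "data": {"rows": [[80,-0.018,-0.025,0,0,0,0],[80,-0.03,-0.042,0,0,0,0],[80,-0.03,-0.042,0,0,0,0],[80,-0.03,-0.042,0,0,0,0],[80,-0.03,-0.042,0,0,0,0],[80,-0.026,-0.04,0,0,0,0],[80,0.007,-0.048,0,0,0,0],[80,0.007,-0.048,0,0,0,0]]}}

```text
clock: 25.95
tool_pos: [0.4558, -0.0929, 0.3626]
eef_rot: [0.13, 0.991, 0.0, -0.001]
contact_force: [-0.6, -0.7, -0.7]
opening: 0.801
finger_force: 0.0
```

Emit:
{"op": "play_rows", "data": {"rows": [[80,0.007,-0.048,0,0,0,0],[80,0.007,-0.048,0,0,0,0],[80,0.007,-0.048,0,0,0,0],[80,0.006,-0.048,0.03,0,0,0],[80,0,0,0.03,0,0,0],[80,0,0,0,0,0,0],[80,0,0,0,0,0,0]]}}

```text
clock: 26.82
tool_pos: [0.3813, -0.2692, 0.3039]
eef_rot: [0.129, 0.992, 0.0, 0.0]
contact_force: [0.3, 0.4, -0.3]
opening: 0.799
finger_force: 0.0
```

```bash
python3 pile.py w9 tin soap_dish; python3 -c "
from h import *
im=cv2.imread('pics/w9.png');g=cv2.cvtColor(im,6)
print(len(g))"
```

```text
tin 0.95 [ 0.3933 -0.2707  0.0432] [252.8375 208.3513]
  mask 0.95 4147 rect [ 393.4 -271.6] [53.3 54.6] 75.4 ell [ 393.7 -271.6] [60.7 63. ]
soap_dish 0.71 [ 0.3634 -0.2679  0.032 ] [246.7245 169.6849]
  mask 0.89 4123 rect [ 387.4 -271.3] [ 60.5 105.7] 74.8 ell [ 389.  -270.8] [ 66.7 115.8]
yaw now 75.08 tcp [ 0.3811 -0.2697  0.3044] tilt z [ 0.0013 -0.0006 -1.    ]
to [ 0.395 -0.27   0.3  ] tool shift [-0.0135  0.0033  0.0044] rows>= 1
384
```

View pics/w9.png

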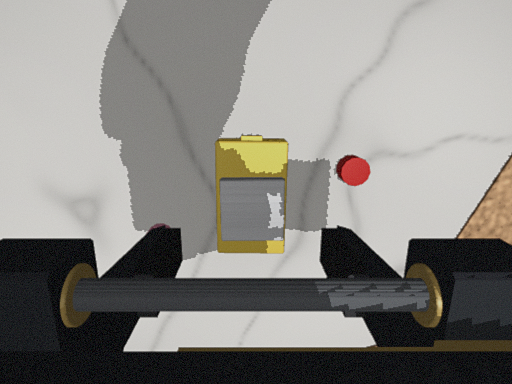

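The picture shows the bare-metal tin at about (252,209), square to the tool. I'll straddle it with the tips just above the dish lid.

Emit:
{"op": "play_rows", "data": {"rows": [[80,-0.012,0.0015,0.035,0,0,0],[80,0,0,0.035,0,0,0],[80,0,0,0.025,0,0,0],[80,0,0,0.008,0,0,0],[75,0,0,0,0,0,0],[70,0,0,0,0,0,0],[66,0,0,0,0,0,0],[66,0,0,0,0,0,0]], "grip_force": 20}}

```text
clock: 28.08
tool_pos: [0.3927, -0.2718, 0.2012]
eef_rot: [0.13, 0.991, -0.0, 0.0]
contact_force: [0.6, -0.2, 0.2]
opening: 0.66
finger_force: 0.0
```

Emit:
{"op": "play_rows", "data": {"rows": [[66,0,0,0.0025,0,0,0],[64,-0.0005,0.0005,0,0,0,0],[62,0,0,0,0,0,0],[60,0,0,0,0,0,0],[58,0,0,0,0,0,0],[54,0,0,0,0,0,0],[50,0,0,0,0,0,0],[45,0,0,0,0,0,0]]}}

```text
clock: 29.08
tool_pos: [0.3933, -0.2712, 0.1982]
eef_rot: [0.13, 0.991, 0.0, -0.0]
contact_force: [-0.3, 0.5, -0.7]
opening: 0.59
finger_force: 20.0
```

```bash
python3 -c "
from h import *
to((.629,-.191,.33))"
```

```text
yaw now 75.04 tcp [ 0.3933 -0.2712  0.1982] tilt z [-0.e+00  1.e-04 -1.e+00]
to [ 0.629 -0.191  0.33 ] tool shift [-0.207   0.1384 -0.1318] rows>= 5
```

Emit:
{"op": "play_rows", "data": {"rows": [[45,0,0,-0.004,0,0,0],[45,0,0,-0.015,0,0,0],[45,0,0,-0.04,0,0,0],[45,0,0,-0.04,0,0,0],[45,-0.03,0.02,-0.035,0,0,0],[45,-0.045,0.03,0,0,0,0],[45,-0.045,0.03,0,0,0,0],[45,-0.045,0.03,0,0,0,0]]}}

```text
clock: 30.08
tool_pos: [0.5822, -0.2071, 0.3326]
eef_rot: [0.13, 0.991, -0.0, -0.0]
contact_force: [0.3, -0.6, -0.6]
opening: 0.587
finger_force: 20.0
```

Emit:
{"op": "play_rows", "data": {"rows": [[45,-0.042,0.028,0,0,0,0],[45,0,0,0,0,0,-9],[45,0,0,0,0,0,-9],[45,0,0,0,0,0,0],[45,0,0,0,0,0,0]]}}

```text
clock: 30.7
tool_pos: [0.6286, -0.1915, 0.3322]
eef_rot: [-0.025, 1.0, 0.0, -0.0]
contact_force: [-0.1, -0.8, -0.7]
opening: 0.585
finger_force: 20.0
```

```bash
python3 pile.py w10 mat_square; python3 -c "
from h import *
to((.629,-.191,.33),yaw=93)"
```

```text
mat_square 0.62 [ 0.6198 -0.1921  0.0028] [250.6202 167.2568]
  mask 0.91 4613 rect [ 622.5 -190.4] [62.4 76.2] 2.6 ell [ 622.2 -190.4] [71.6 89.8]
yaw now 92.96 tcp [ 0.6288 -0.1914  0.3323] tilt z [-0.     -0.0002 -1.    ]
to [ 0.395 -0.27   0.3  ] tool shift [ 0.2375 -0.0664  0.0323] rows>= 5
yaw now 92.96 tcp [ 0.6288 -0.1914  0.3323] tilt z [-0.e+00 -2.e-04 -1.e+00]
turn rz -0.04
to [ 0.629 -0.191  0.33 ] tool shift [-0.0002  0.0004  0.0023] rows>= 1
```

View pics/w10.png

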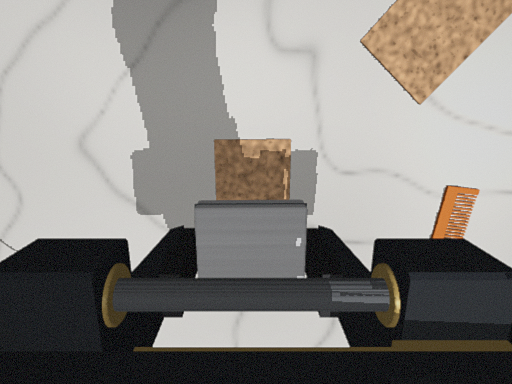

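The picture shows the mat at columns 215–291 and the tin held level at 195–306. They are square to each other, with the mat about 1 mm to the right. I'll lower it.

Emit:
{"op": "play_rows", "data": {"rows": [[45,-0.0005,0.001,0.03,0,0,0],[45,0,0,0.04,0,0,0],[45,0,0,0.04,0,0,0],[45,0,0,0.03,0,0,0],[45,0,0,0.013,0,0,0],[45,0,0,0,0,0,0],[45,0,0,0,0,0,0]]}}

```text
clock: 31.72
tool_pos: [0.6301, -0.1904, 0.1806]
eef_rot: [-0.026, 1.0, -0.0, 0.001]
contact_force: [0.9, 0.3, 0.8]
opening: 0.588
finger_force: 20.0
```

```bash
python3 pile.py w11 mat_square; python3 -c "
from h import *
to((.6292,-.1904,.173),yaw=93)"
```

```text
mat_square 0.55 [ 0.5991 -0.1937  0.0024] [248.1205 179.2923]
  mask 0.93 6002 rect [ 607.6 -191.3] [34.8 75.6] 3.0 ell [ 607.2 -191.2] [41.7 80.7]
yaw now 93.02 tcp [ 0.6299 -0.1905  0.1805] tilt z [ 0.0022 -0.0004 -1.    ]
to [ 0.395 -0.27   0.3  ] tool shift [ 0.2385 -0.0671 -0.12  ] rows>= 5
yaw now 93.02 tcp [ 0.6299 -0.1905  0.1805] tilt z [ 2.2e-03 -4.0e-04 -1.0e+00]
turn rz 0.02
to [ 0.6292 -0.1904  0.173 ] tool shift [0.0007 0.0001 0.0075] rows>= 1
```

View pics/w11.png

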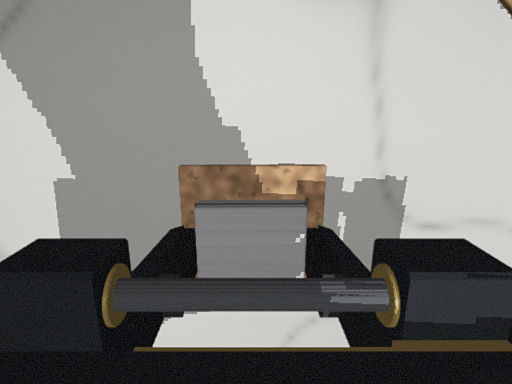

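The picture shows the mat at columns 179–327 and the tin at 195–306. A 1 mm shift in x and y centres it.

Emit:
{"op": "play_rows", "data": {"rows": [[45,0.001,0.001,0.003,0,0,0],[45,0,0,0.002,0,0,0],[45,0,0,0.0015,0,0,0],[45,0,0,0,0,0,0],[45,0,0,0,0,0,0]]}}

```text
clock: 32.5
tool_pos: [0.6283, -0.1894, 0.1727]
eef_rot: [-0.026, 1.0, 0.0, 0.0]
contact_force: [0.5, -0.2, -0.2]
opening: 0.59
finger_force: 20.0
```

Emit:
{"op": "play_rows", "data": {"rows": [[45,0,0,0.001,0,0,0],[45,0,0,0.0005,0,0,0],[45,0,0,0,0,0,0],[45,0,0,0,0,0,0]]}}

```text
clock: 33.0
tool_pos: [0.6284, -0.1894, 0.1722]
eef_rot: [-0.026, 1.0, -0.0, 0.0]
contact_force: [-1.7, 0.8, 5.9]
opening: 0.588
finger_force: 20.0
```

Contact. Release and retreat.

Emit:
{"op": "play_rows", "data": {"rows": [[59,0,0,0,0,0,0],[60,0,0,0,0,0,0],[63,0,0,0,0,0,0],[68,0,0,0,0,0,0],[76,0,0,0,0,0,0],[84,0,0,-0.005,0,0,0],[90,0,0,-0.025,0,0,0],[95,0,0,-0.05,0,0,0]]}}

```text
clock: 34.0
tool_pos: [0.6274, -0.1893, 0.2505]
eef_rot: [-0.027, 1.0, 0.0, -0.002]
contact_force: [0.2, 0.0, -0.7]
opening: 0.946
finger_force: 0.0
```

Emit:
{"op": "play_rows", "data": {"rows": [[95,0,0,-0.05,0,0,0],[95,0,0,-0.03,0,0,0],[95,0,0,0,0,0,9],[95,0,0,0,0,0,9],[95,0,0,0,0,0,0]]}}

```text
clock: 34.62
tool_pos: [0.6283, -0.1892, 0.3317]
eef_rot: [0.129, 0.992, -0.0, 0.0]
contact_force: [0.4, -0.3, 0.7]
opening: 0.952
finger_force: 0.0
```

```bash
python3 - <<'E'
from h import *
st=status.get_state();snap('wrist','w12.png')
for l,z in (('tin',.018),('mat_square',.004)):
    for d in finder.regions_of('wrist',l)[:1]:
        w,b,e=rect('wrist',d['mask'],z,st);print(l,np.round(b[0],1),np.round(b[1],1),round(b[2],1))
to((.388,-.271,.305),yaw=75)
E
```

```text
tin [ 629.3 -189.4] [53.5 53.2] 3.5
mat_square [ 629. -190.] [76.3 76.4] 3.4
yaw now 75.18 tcp [ 0.6282 -0.1893  0.3312] tilt z [-1.e-04  2.e-04 -1.e+00]
turn rz 0.18
to [ 0.388 -0.271  0.305] tool shift [ 0.2109 -0.1411  0.0262] rows>= 5
```

The tin is within 1 mm of centre and square. Now the dish.

Emit:
{"op": "play_rows", "data": {"rows": [[98,0.025,-0.017,0,0,0,0],[98,0.045,-0.03,0,0,0,0],[98,0.045,-0.03,0,0,0,0],[98,0.045,-0.03,0,0,0,0],[98,0.045,-0.03,0.02,0,0,0],[98,0.006,-0.004,0.006,0,0,0],[98,0,0,0,0,0,0],[98,0,0,0,0,0,0]]}}

```text
clock: 35.78
tool_pos: [0.3899, -0.2706, 0.3055]
eef_rot: [0.129, 0.992, 0.0, 0.001]
contact_force: [0.4, -1.1, 0.5]
opening: 0.979
finger_force: 0.0
```

```bash
python3 pile.py w13 soap_dish;  python3 -c "
from h import *
to((.389,-.271,.305),(.389,-.271,.172),yaw=75)"
```

```text
soap_dish 0.58 [ 0.3853 -0.2697  0.0286] [250.5021 182.744 ]
  mask 0.76 8248 rect [ 387.7 -271. ] [ 59.8 104.4] 74.8 ell [ 388.4 -271.1] [ 66.7 122.1]
  mask 0.65 531 rect [ 570.  -198.8] [54.4 16.4] 86.7 ell [ 570.7 -188.8] [14.2 64.5]
yaw now 75.14 tcp [ 0.3893 -0.2706  0.3054] tilt z [ 0.0017 -0.     -1.    ]
to [ 0.395 -0.27   0.3  ] tool shift [-0.0054  0.0021  0.0055] rows>= 1
yaw now 75.14 tcp [ 0.3893 -0.2706  0.3054] tilt z [ 0.0017 -0.     -1.    ]
turn rz 0.14
to [ 0.389 -0.271  0.305] tool shift [ 0.0002 -0.0004  0.0004] rows>= 1
to [ 0.389 -0.271  0.172] tool shift [ 2.00e-04 -1.00e-04  1.33e-01] rows>= 3
```

View pics/w13.png

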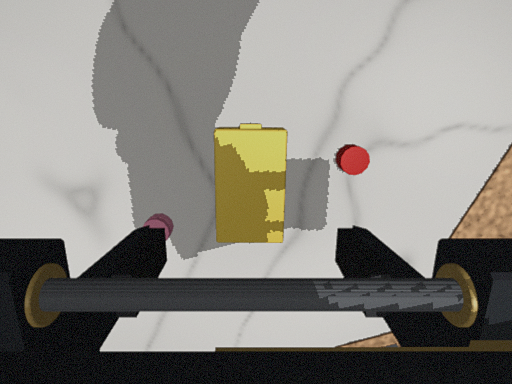

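The picture shows the dish at columns 215–286 and rows 129–241, centred on the tool. Red at (352,160) and pink at (158,226) are clear of the finger path. I'll descend.

Emit:
{"op": "play_rows", "data": {"rows": [[88,0.001,0,0.02,0,0,0],[88,0,0,0.035,0,0,0],[88,0,0,0.035,0,0,0],[88,0,0,0.025,0,0,0],[88,0,0,0.013,0,0,0],[82,0,0,0.004,0,0,0],[77,0,0,0,0,0,0],[73,0,0,0,0,0,0]], "grip_force": 25}}

```text
clock: 36.92
tool_pos: [0.3872, -0.2711, 0.1739]
eef_rot: [0.13, 0.991, -0.0, 0.001]
contact_force: [-0.6, 0.2, 0.0]
opening: 0.732
finger_force: 0.0
```

Emit:
{"op": "play_rows", "data": {"rows": [[71,0,0,0,0,0,0],[69,0,0,0,0,0,0],[66,0,0,0,0,0,0],[60,0,0,0,0,0,0],[55,0,0,0,0,0,0],[55,0,0,0,0,0,0]]}}

```text
clock: 37.67
tool_pos: [0.3872, -0.2708, 0.1735]
eef_rot: [0.13, 0.991, -0.0, 0.0]
contact_force: [0.2, 0.2, 5.1]
opening: 0.679
finger_force: 25.0
```

```bash
python3 -c "
from h import *
to((.477,-.030,.33))"
```

```text
yaw now 75.04 tcp [ 0.3872 -0.2708  0.1735] tilt z [ 6.e-04 -1.e-04 -1.e+00]
to [ 0.477 -0.03   0.33 ] tool shift [-0.0247  0.2558 -0.1565] rows>= 6
```

Emit:
{"op": "play_rows", "data": {"rows": [[55,0,0,-0.004,0,0,0],[55,0,0,-0.016,0,0,0],[55,0,0,-0.04,0,0,0],[55,0,0,-0.05,0,0,0],[55,0,0,-0.045,0,0,0],[55,-0.005,0.05,0,0,0,0],[55,-0.005,0.05,0,0,0,0],[55,-0.005,0.05,0,0,0,0]]}}

```text
clock: 38.67
tool_pos: [0.4403, -0.1289, 0.3283]
eef_rot: [0.131, 0.991, -0.0, -0.0]
contact_force: [1.1, -0.4, -1.2]
opening: 0.675
finger_force: 25.0
```

Emit:
{"op": "play_rows", "data": {"rows": [[55,-0.005,0.05,0,0,0,0],[55,-0.005,0.05,0,0,0,0],[55,0,0.005,0,0,0,7.8],[55,0,0,0,0,0,7.8],[55,0,0,0,0,0,7.8],[55,0,0,0,0,0,0],[55,0,0,0,0,0,0]]}}

```text
clock: 39.55
tool_pos: [0.4769, -0.0311, 0.3281]
eef_rot: [0.328, 0.945, -0.0, -0.0]
contact_force: [-0.8, -0.5, -1.5]
opening: 0.676
finger_force: 25.0
```

```bash
python3 pile.py w14 mat_oblong soap_dish; python3 -c "
from h import *
to((.477,-.030,.33),yaw=51.65)"
```

```text
mat_oblong 0.64 [ 0.44   -0.0014  0.0072] [251.6755 128.7016]
  mask 0.97 3347 rect [442.8  -0.6] [83.8 37.7] 51.7 ell [442.  -1.] [ 40.7 104.8]
soap_dish 0.89 [ 0.4642 -0.0245  0.185 ] [245.9315 237.3134]
soap_dish 0.58 [0.6098 0.1811 0.0058] [507.9036 149.9214]
  mask 0.78 22153 rect [501.6 -51.2] [133.3 129.6] 51.7 ell [503.6 -52.9] [146.3 153.1]
  mask 0.31 3333 rect [441.2   0.4] [76.7 34.5] 51.7 ell [440.8   0.5] [37.  96.4]
yaw now 51.66 tcp [ 0.477  -0.0311  0.3282] tilt z [-0.0001  0.0002 -1.    ]
to [ 0.395 -0.27   0.3  ] tool shift [-0.0839 -0.2383  0.0282] rows>= 5
yaw now 51.66 tcp [ 0.477  -0.0311  0.3282] tilt z [-1.e-04  2.e-04 -1.e+00]
turn rz 0.01
to [ 0.477 -0.03   0.33 ] tool shift [ 0.0007  0.0008 -0.0018] rows>= 1
```

View pics/w14.png

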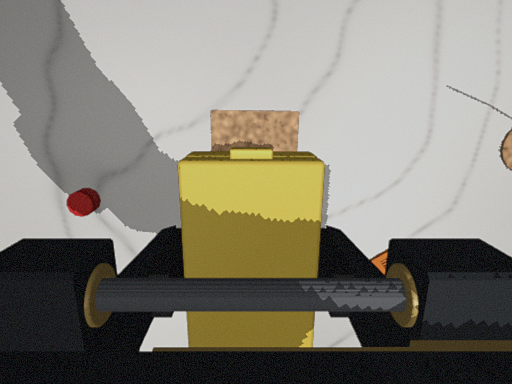

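The picture shows the dish aligned lengthwise with the mat, whose far end is at rows 110–150 and columns 211–299. The mat lies about 2–3 mm to the right. I'll lower with a correction, then recheck the margins.

Emit:
{"op": "play_rows", "data": {"rows": [[55,0.004,0.002,0.03,0,0,0],[55,0,0,0.045,0,0,0],[55,0,0,0.04,0,0,0],[55,0,0,0.02,0,0,0],[55,0,0,0.008,0,0,0],[55,0,0,0,0,0,0],[55,0,0,0,0,0,0]]}}

```text
clock: 40.67
tool_pos: [0.4755, -0.027, 0.186]
eef_rot: [0.329, 0.944, 0.0, 0.001]
contact_force: [-0.0, 0.1, -2.2]
opening: 0.68
finger_force: 25.0
```

```bash
python3 pile.py w15 mat_oblong soap_dish; python3 -c "
from h import *
im=cv2.imread('pics/w15.png')
cv2.imwrite('pics/w15c.png',cv2.resize(im[100:260,130:380],None,fx=3,fy=3,interpolation=2))"
```

```text
mat_oblong 0.73 [0.4348 0.0091 0.0061] [257.1464 133.6538]
  mask 0.82 5944 rect [450.4  -6.8] [84.4 58.1] 51.1 ell [454.8 -10.5] [77.5 89.2]
soap_dish 0.87 [ 0.466  -0.0191  0.0446] [252.2774 242.2621]
  mask 0.7 22344 rect [460.5 -15.4] [65.5 63.4] 51.5 ell [461.4 -16.4] [71.9 75.3]
yaw now 51.63 tcp [ 0.4753 -0.027   0.1857] tilt z [ 0.001   0.0002 -1.    ]
to [ 0.395 -0.27   0.3  ] tool shift [-0.088  -0.2403 -0.1144] rows>= 5
```

View pics/w15c.png

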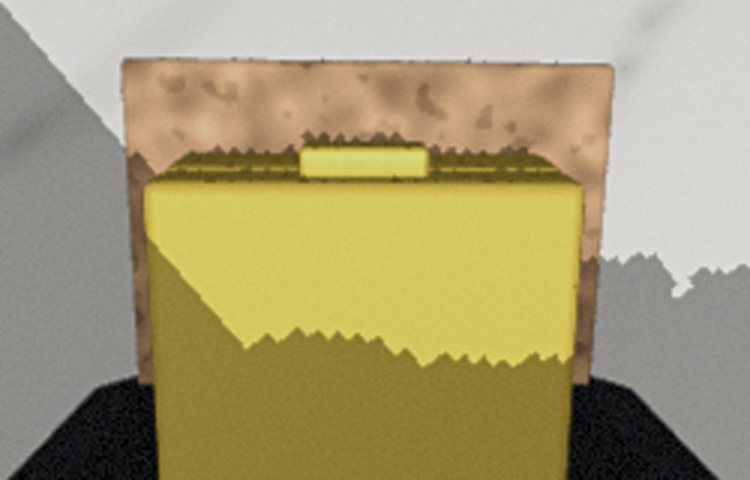

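The crop shows the mat edge running from (123,60) to (612,67), turned about 0.5° against the dish edge at row 184. Lateral margins match, and the dish sits about 1 mm short of centre lengthwise. I'll trim and lower.

Emit:
{"op": "play_rows", "data": {"rows": [[55,0.001,0,0.002,0,0,0.5],[55,0,0,0.002,0,0,0],[55,0,0,0.002,0,0,0],[55,0,0,0,0,0,0],[55,0,0,0,0,0,0]]}}

```text
clock: 41.55
tool_pos: [0.4744, -0.0263, 0.1792]
eef_rot: [0.333, 0.943, 0.0, -0.0]
contact_force: [-0.3, -0.2, -1.3]
opening: 0.678
finger_force: 25.0
```

Emit:
{"op": "play_rows", "data": {"rows": [[55,0,0,0.001,0,0,0],[55,0,0,0,0,0,0],[55,0,0,0,0,0,0]]}}

```text
clock: 41.92
tool_pos: [0.4744, -0.0263, 0.1782]
eef_rot: [0.333, 0.943, 0.0, 0.0]
contact_force: [-0.1, 0.2, -2.1]
opening: 0.676
finger_force: 25.0
```

Emit:
{"op": "play_rows", "data": {"rows": [[55,0,0,0.0005,0,0,0],[55,0,0,0.0005,0,0,0],[55,0,0,0,0,0,0],[55,0,0,0,0,0,0]]}}

```text
clock: 42.42
tool_pos: [0.4744, -0.0263, 0.1775]
eef_rot: [0.333, 0.943, 0.0, 0.0]
contact_force: [-0.7, -0.2, 4.8]
opening: 0.679
finger_force: 25.0
```

Contact. Release, retreat, and check from the fixed cameras.

Emit:
{"op": "play_rows", "data": {"rows": [[68,0,0,0,0,0,0],[69,0,0,0,0,0,0],[72,0,0,0,0,0,0],[78,0,0,0,0,0,0],[86,0,0,0,0,0,0],[92,0,0,-0.005,0,0,0],[98,0,0,-0.025,0,0,0],[98,0,0,-0.05,0,0,0]]}}

```text
clock: 43.42
tool_pos: [0.4739, -0.0261, 0.2571]
eef_rot: [0.332, 0.943, -0.001, -0.002]
contact_force: [0.5, 0.1, 0.1]
opening: 0.978
finger_force: 0.0
```

Emit:
{"op": "play_rows", "data": {"rows": [[98,0,0,-0.05,0,0,0],[98,0,0,-0.05,0,0,0],[98,0,0,-0.03,0,0,0],[98,0,0,0,0,0,0],[98,0,0,0,0,0,0]]}}

```text
clock: 44.05
tool_pos: [0.4739, -0.0265, 0.3866]
eef_rot: [0.333, 0.943, -0.0, -0.001]
contact_force: [-0.4, 0.1, -1.3]
opening: 0.975
finger_force: 0.0
```

```bash
python3 - <<'E'
from h import *
st=status.get_state();snap('wrist','w16.png')
for l,z in (('soap_dish',.034),('mat_oblong',.004)):
    for d in finder.regions_of('wrist',l)[:1]:
        w,b,e=rect('wrist',d['mask'],z,st);print(l,np.round(b[0],1),np.round(b[1],1),round(b[2],1))
snap('side','s16.png')
for l in ['pot','jar','tin','soap_dish','comb','mirror']:
    for d in finder.spot_in('side',l)[:2]: print(l,round(d['score'],2),np.round(cam2world('side',d['at']),4))
# yellow lid outline vs mat, by colour in the wrist picture
hsv=cv2.cvtColor(cv2.imread('pics/w16.png'),40)
m=cv2.inRange(hsv,(22,150,60),(35,255,255));w,b,e=rect('wrist',m>0,.034,st);print('yellow',np.round(b[0],1),np.round(b[1],1),round(b[2],1))
print(st['tool_pos'],st['contact_force'])
E
```

```text
soap_dish [474.5 -27. ] [ 59.6 104. ] 50.9
mat_oblong [476.2 -27.6] [ 83.8 122.1] 51.1
pot 0.72 [ 0.3923 -0.1802  0.0202]
pot 0.66 [ 0.4112 -0.3663  0.0196]
jar 0.37 [0.3929 0.2443 0.0151]
tin 0.79 [ 0.629  -0.1977  0.0217]
soap_dish 0.74 [ 0.4753 -0.038   0.0372]
comb 0.75 [0.7074 0.0147 0.0022]
yellow [488.4 -38.1] [59.2 68.3] 50.9
[ 0.47386515 -0.02648232  0.38661808] [-0.4372823   0.1483477  -1.30319588]
```

The dish is centred within about 1 mm and turned less than 0.5°. Everything is released and the arm is clear.

```bash
python3 -c "
from plant import r
print(r.finish_job())"
```

```text
the job is handed in; nothing more can be done
None
```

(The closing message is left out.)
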